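# Check a brake caliper's pad gap with a feeler gauge

## Task

Open the little brake caliper by turning its red captive wing nut anticlockwise (seen from above) as far as it goes. Then take the feeler gauge out of its stand by the yellow handle and slide the blade straight down between the two pads until it drags snugly between both, with the red line on the blade about level with the pads' top edges and the tip still short of the base. Finish holding the gauge upright by its handle at that depth, do not let go, and leave the other things on the desk where they are.

Things in the scene. Friction and masses are not known exactly. Their poses are not given: they have to be found in the camera images.
- caliper: Small brake caliper on a grey base plate 84 x 172 x 12 mm; origin under its centre on the desk, z up, y along the long side. Its blue head (up to 56 mm high) floats up to 5 mm either way along y (about 0.5 N), so it centres on what is put between its pads. Gap between the two upright steel pads (40 mm wide along x) at x = 0, y = +30 mm; red wing nut at x = 0, y = -50 mm.
- pads_mouth (a point): In the head, midway between the pads at their top edges, 62 mm above the desk; axes as the caliper's: pad faces square to y. Mouth 12 mm wide; 8 to 16 mm below it narrows in a funnel to brass faces that stand 16 to 32 mm below, 0.3 mm apart with the nut at 0, 2.3 mm with it fully open. The base plate is 50 mm below.
- fixed_pad: The pad on the wing nut's side of the gap (smaller y). The wing nut draws it back by 2 mm in all. Origin not at the pad; only the contact with it matters.
- sprung_pad: The pad on the far side of the gap from the wing nut (larger y), pushed to the other by springs: 3 N at rest plus 1 N per mm, at most 3 mm. With the 4 mm blade between opened pads it presses with about 5 N, and sliding the blade takes roughly 5 to 10 N. Origin not at the pad; only contact with it matters.
- adjuster_grip (a point): Middle of the upright red wing of the captive wing nut, about 58 mm above the desk; the wing is 44 mm long (this point's x axis), 10 mm thick (its y axis) and 22 mm high (from 47 to 69 mm above the desk), on a vertical axis. Below it is a round brass hub of 20 mm diameter. Nothing stands within 45 mm of the axis above 47 mm.
- adjuster (a joint): Turn of the wing nut in rad, growing anticlockwise seen from above: 0 = pads closed, 1.3 = stop, pads fully open. At 0.65 the wing is along the caliper's x axis. Friction 0.06 N m; it stays where it is left.
- gauge: Loose feeler gauge, about 70 g, upright with its blade in the stand's slot. Origin at the middle of the blade's tip; z up along the gauge, y square to the blade's flat faces, x along the blade's width. Steel blade 4 mm thick and 20 mm wide, 60 mm long; its lowest 12 mm taper to 2 mm. Above it the yellow handle, 30 mm (x) by 12 mm (y), from 60 to 110 mm above the tip. Both faces are alike.
- gauge_line (a point): The red line across the blade, 37 mm above the tip.
- gauge_handle (a point): Middle of the part of the yellow handle to be gripped, 88 mm above the tip, axes as the gauge's.
- gauge_stand: Fixed black block 52 x 52 x 68 mm that holds the gauge; origin at the centre of its underside. The gauge's handle rests on its top, the blade hangs in a slot 23 x 7 mm, 62 mm deep; lift the gauge at least 55 mm to clear it.
- glue: Small bottle of glue with a green cap, 32 mm wide, 85 mm tall, bystander, standing on the desk; origin at the centre of its underside.
- orange_driver: Small screwdriver with a black and orange handle, 158 mm long, bystander lying on the desk; origin at the middle of its underside.
- grey_marker: Grey and black marker pen, 138 mm long, bystander lying on the desk; origin at the middle of its underside.
- bin: Small open brownish-grey parts bin, 56 x 64 x 44 mm, bystander on the desk; origin at the centre of its underside.

How it is judged (in metres and radians):
On the way, in this order (a step that is already met when the one before it is completed fails the run):
1. the wing nut has been turned open, to within 0.2 rad of its stop (value of joint adjuster above 1.1 rad), for 0.2 s.
2. the fingers hold the gauge clear above the pads or stand: blade tip more than 75 mm above the desk (height (world z) of gauge above 0.075 m and contact force between the fingers and gauge above 2 N), for 0.1 s.
3. the blade drags between both pads with its red line near their top edges (z of gauge_line in the frame of pads_mouth between -0.007 and 0.007 m and x of gauge_line in the frame of pads_mouth between -0.01 and 0.01 m and y of gauge_line in the frame of pads_mouth between -0.008 and 0.008 m and contact force between gauge and fixed_pad above 1.5 N and contact force between gauge and sprung_pad above 1.5 N), for 0.2 s.
At the end, for the whole second after the job is handed in: Nut within 0.2 rad of its open stop; fingers grip the still, upright gauge (0.12 rad) with over 3 N; blade parallel to the pads (0.15 rad), pressed by both with over 1.5 N; red line within 7 mm of the height of the pads' top edges, 10 mm along and 8 mm across of their middle (all of step 3 and value of joint adjuster above 1.1 rad and angle between gauge's own z axis and vertical below 0.12 rad and angle between the y axis of gauge and the y axis of caliper, either way round below 0.15 rad and contact force between the fingers and gauge above 3 N and linear speed of gauge below 0.01 m/s); the arm keeps its last pose, push and grip.
It fails at once if the blade is driven down onto the caliper's base (tip less than 2 mm above it) (z of gauge in the frame of pads_mouth below -0.048 m and horizontal distance between gauge and pads_mouth below 0.03 m).
It fails at once if the gauge is dropped on the desk or tipped over (angle between gauge's own z axis and vertical above 0.6 rad).
It fails at once if another thing on the desk is shifted by more than 20 mm or knocked over (distance of any of glue, orange_driver, grey_marker, bin from where it was at the start of the episode above 0.02 m or angle between any of glue, bin's own z axis and vertical above 0.4 rad).
It also fails if it takes over 48 s, if anything falls off the work surface, if the arm or the gripper's body presses on something with over 40 N, if the wrist force passes 120 N, or if a joint passes its speed limit or range.

## Robot

A 6-joint arm with a two-finger parallel gripper is mounted at the origin on a cart in front of the work surface, level with it; the furniture and walls round the work are solid. World frame = base frame: x ahead of the robot, y to its left, z up, the work surface at z = 0. Lengths are in mm, angles in rad, forces in N, time in s.
With the tool pointing down it reaches from about 350 to 975 mm from the base axis. Payload 7.1 kg.
Tool frame: the origin (TCP) lies midway between the tips of the shut fingers; the grasp point (between the pads) lies 19 mm behind it; z points along the fingers, y is the line along which they close (so a half turn about z gives the same grasp; the last joint's range is limited). The gripper opens to 88 mm and grips with 3 to 60 N. Pads are 20 mm wide; open, the fingers measure 115 mm over their backs; the gripper's body (75 mm by 178 mm) begins 61 mm behind the grasp point.
Start: joints at [-1.273, 0.423, 1.63, -0, 1.089, -0.019], TCP at [194.722, -593.875, 222.675] pointing down, gripper open.
Joint ranges: [-3, 3], [-0.9, 2.11], [0.09, 2.58], [-1.31, 4.45], [0.11, 2.69], [-2.54, 2.54]. Speed limits (rad/s): [2.39, 2.39, 3.01, 3.14, 3.14, 3.14].

## Interface

Orientations are given as a rotation vector (axis times angle).
In Python, from workcell import ctrl gives the robot as it stands.
- The arm moves only by the shell command python3 -m inch 'ROWS' [OPENING]. ROWS is JSON, a list of rows, each an object with "xyz": the shift along the tool's x, y, z in mm, a list of three; "rot": the turn, a rotation vector about the tool's x, y, z in rad, a list of three. In form: [{"xyz": [dx, dy, dz], "rot": [ax, ay, az]}, ...]. A call has 1 to 12 rows; each row is the pose to reach, as a shift and turn from the pose commanded when the call began, along the tool's axes at that moment; what a row does not reach only later rows make up. A row lasts 1/12 s, in which the tool goes at most 41.7 mm and 7.16 degrees, less where a joint would pass 70% of its speed; a pose out of reach is approached as far as the arm can. A call with a gripper value outside its range is refused whole. OPENING is the closure in counts, from 0 (fully open) to 255 (shut), set as the call begins (- or left out, the last holds). The fingers move at their own pace and stop on an object; the grip force is fixed at half the most. Time passes only in rows, so rows that repeat a pose let the fingers close. It gives the time, the measured TCP pose, the force, the opening and the grip force at its end, in the units of the state.
- ctrl.get_obs(): the state, without advancing time (a new reading comes with each control period).
- ctrl.get_image(name): name is "side" or "top" or "wrist"; returns the picture (480x640x3 uint8, red, green, blue); there is no depth.
- ctrl.camera_model(name): a dict with "fx", "fy", "cx", "cy" (pixels), "position" and "attitude" of the camera in the world. Camera axes: x right, y up, looking along -z (the intrinsics and any distortion apply to the point x, -y, -z); pixel columns grow to the right and rows downward; lengths in mm; the calibration is good to about 2 mm. A picture is of the moment at which its call begins: read the wrist's pose just before it. camera_model takes no time and is no camera call; for the wrist camera it gives the pose at the moment of the call.
- ctrl.close_job(): hands the job in; it is judged then, once.
The state is a dict: "t": time; "qpos": joint angles; "qvel": joint speeds; "joint_torque": joint torques, N m; "ee_pos": TCP position; "orientation": TCP orientation; "ft_force": force on the tool from outside, world axes, zero at the start; "moment": the same for the moment, N m; "width": finger opening in mm; "grasp_force": force on a finger pad.
Only numpy, scipy, OpenCV 4.12 (cv2) and the standard library are available. Lean on these libraries where they do the work, as an engineer would, in place of code of your own. Each camera call takes 0.05 s, during which the arm holds its last target. There are 200 camera calls.

## Working session

There is one attempt and no reset: what is moved stays moved. The work goes in short steps, Python scripts to look and compute and a shell command to move; the robot and the scene stay as the last step left them, time stands still between calls to the robot, and variables do not carry over. Pictures are saved under pics/ and viewed, at most 10 in all, crops included, and the job is handed in when it is done.

```bash
mkdir -p pics; ls; python3 - <<'E'
from workcell import ctrl
import cv2
for n in("top","side"):
    m=ctrl.camera_model(n);print(n,m)
    cv2.imwrite(f"pics/{n}0.png",ctrl.get_image(n)[:,:,::-1])
o=ctrl.get_obs();print(o)
E
```

```text
pics
top {'fx': 464.0363109677836, 'fy': 464.0363109677836, 'cx': 316.4443526109869, 'cy': 242.00827692272296, 'position': array([ 446.58572332,  -29.14983343, 1027.23016197]), 'attitude': array([ 0.09997568, -0.10446043, -1.58880265])}
side {'fx': 499.4003689811246, 'fy': 499.4003689811246, 'cx': 326.236307854331, 'cy': 243.42859845142485, 'position': array([ 648.18316878, -884.42685792,  501.55001222]), 'attitude': array([1.10166908, 0.04534301, 0.08370038])}
{'t': 0.1, 'qpos': array([-1.27295072e+00,  4.23794191e-01,  1.63057625e+00,  2.35857551e-05,
        1.08859182e+00, -1.89958745e-02]), 'qvel': array([ 0.00181069, -0.00083424,  0.00111632,  0.00110543, -0.00028022,
        0.00078562]), 'joint_torque': array([ 6.43356252e-04, -5.45610988e+01, -2.74324125e+01,  6.45754253e-02,
        1.88189844e-02,  1.87843703e-06]), 'ee_pos': array([ 194.62022243, -593.41648379,  221.97550507]), 'orientation': array([-3.10091305e+00, -4.95382862e-01,  2.66375135e-04]), 'ft_force': array([ 0.34009933,  0.26573476, -0.43177069]), 'moment': array([0.04001596, 0.05443951, 0.00346924]), 'grasp_force': 0.0, 'width': 87.76780327995947}
```

View pics/top0.png

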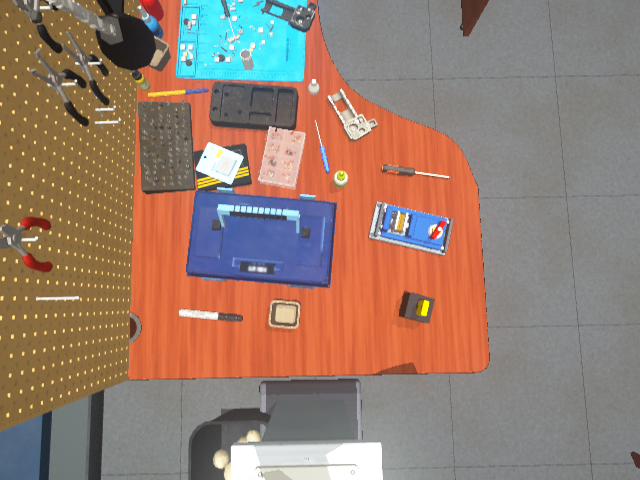

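View pics/side0.png

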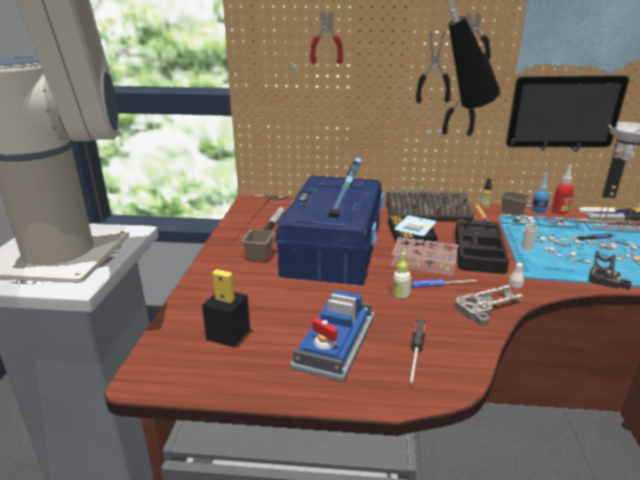

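The top view shows the caliper at about (411,228) with its wing near (438,230). The stand is at (417,306) with the yellow handle at (425,309). The glue is at (341,178), the driver at (415,172), the bin at (284,314) and the marker at (210,315). Next I'll zoom in and back-project these points.

```bash
cat > h.py <<'E'
from workcell import ctrl
import numpy as np, cv2
from scipy.spatial.transform import Rotation as R
def ray(m,u,v):
    d=np.array([(u-m["cx"])/m["fx"],-(v-m["cy"])/m["fy"],-1.]); return R.from_rotvec(m["attitude"]).apply(d)
def at(m,u,v,z):
    d=ray(m,u,v);p=np.asarray(m["position"]);return p+d*(z-p[2])/d[2]
def proj(m,P):
    c=R.from_rotvec(m["attitude"]).inv().apply(np.asarray(P,float)-m["position"])
    return m["cx"]-m["fx"]*c[0]/c[2], m["cy"]+m["fy"]*c[1]/c[2]
def tri(m1,a,m2,b):
    A=[];y=[]
    for m,p in((m1,a),(m2,b)):
        d=ray(m,*p);d/=np.linalg.norm(d);M=np.eye(3)-np.outer(d,d);A.append(M);y.append(M@m["position"])
    return np.linalg.lstsq(np.vstack(A),np.hstack(y),rcond=None)[0]
E
python3 - <<'E'
from h import *
t=cv2.imread("pics/top0.png");s=cv2.imread("pics/side0.png")
a=cv2.resize(t[195:335,360:460],None,fx=4,fy=4,interpolation=cv2.INTER_CUBIC)
b=cv2.resize(s[260:385,200:380],None,fx=4,fy=4,interpolation=cv2.INTER_CUBIC)
cv2.imwrite("pics/ct.png",a);cv2.imwrite("pics/cs.png",b)
for n in("top","side"):
    print(n,proj(ctrl.camera_model(n),[194,-593,222]),proj(ctrl.camera_model(n),[0,0,0]))
E
```

```text
top (np.float64(659.4045463379761), np.float64(449.3880970692942)) (np.float64(306.04703399731153), np.float64(520.3823233430672))
side (np.float64(-181.02853198940056), np.float64(359.6908282281634)) (np.float64(59.34278907127538), np.float64(253.19916851675356))
```

View pics/ct.png

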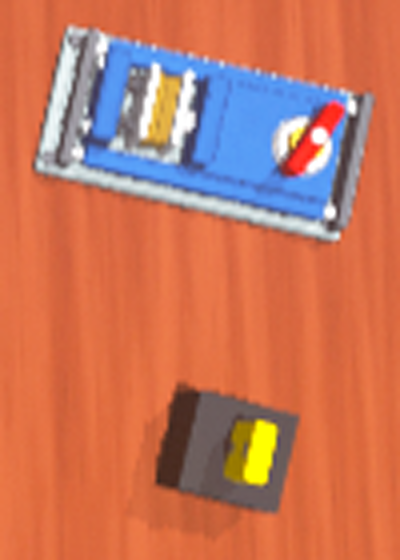

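View pics/cs.png

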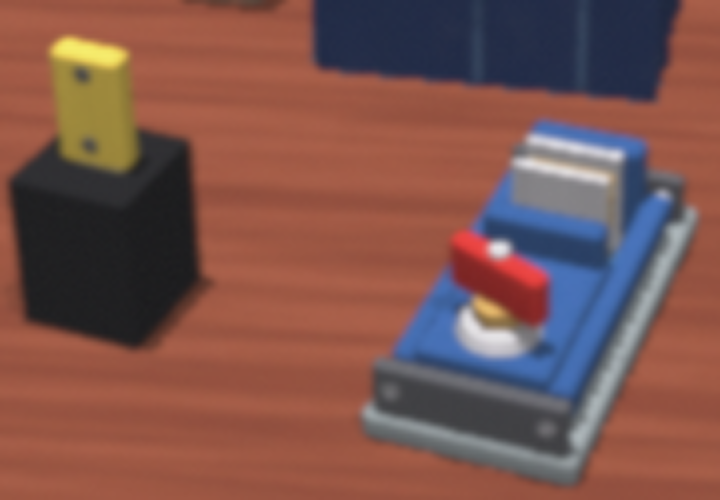

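The crops show the wing's top ends at (336,105) and (290,172), with its screw at (318,135). The handle top is centred at about (260,452), the stand's top corners are at (195,390), (298,413) and (277,513), and the plate corners are at (36,172), (338,241) and (68,27).

```bash
python3 - <<'E'
from h import *
np.set_printoptions(precision=1,suppress=True)
T=ctrl.camera_model("top");S=ctrl.camera_model("side")
t=lambda x,y:(360+(x+.5)/4-.5,195+(y+.5)/4-.5)
s=lambda x,y:(200+(x+.5)/4-.5,260+(y+.5)/4-.5)
for n,p,z in[("plate+y-x",(36,172),12),("plate-y-x",(338,241),12),("plate+y+x",(68,27),12),("wingA",(336,105),69),("wingB",(290,172),69),("screw",(318,135),70),("handle",(260,452),118),
  ("hl0",(252,420),118),("hl1",(243,483),118),("hr0",(277,420),118),("hr1",(270,485),118),("st00",(195,390),68),("st01",(298,413),68),("st11",(277,513),68),("pads mid",(160,110),62)]:
    print(n,at(T,*t(*p),z))
print("side")
for n,p,z in[("plate-y-x",(368,428-15),12),("plate-y+x",(575,470),12),("stand tl",(15,182),68),("stand front",(125,205),68),("stand r",(190,142),68),("stand l bottom",(25,322),0),("front bottom",(140,345),0),("screw",(500,248),70),
 ("handle tl",(50,45),118),("handle tr",(130,60),118)]:
    print(n,at(S,*s(*p),z))
print("tri screw",tri(T,t(318,135),S,s(500,248)))
E
```

```text
plate+y-x [ 586.5 -148.9   12. ]
plate-y-x [ 544.8 -313.6   12. ]
plate+y+x [ 667.8 -169.6   12. ]
wingA [ 610.9 -300.6   69. ]
wingB [ 575.9 -274.6   69. ]
screw [ 595. -290.   70.]
handle [ 432.6 -240.3  118. ]
hl0 [ 448.  -237.1  118. ]
hl1 [ 417.9 -231.3  118. ]
hr0 [ 447.8 -249.3  118. ]
hr1 [ 416.7 -244.3  118. ]
st00 [ 464. -220.   68.]
st01 [ 451.2 -272.4   68. ]
st11 [ 400.8 -259.    68. ]
pads mid [ 611.3 -209.6   62. ]
side
plate-y-x [ 547.8 -314.2   12. ]
plate-y+x [ 625.5 -337.2   12. ]
stand tl [ 403.6 -259.9   68. ]
stand front [ 449.7 -270.9   68. ]
stand r [ 464.1 -225.5   68. ]
stand l bottom [ 400. -259.    0.]
front bottom [ 449.6 -268.8    0. ]
screw [ 593.9 -287.4   70. ]
handle tl [ 416.3 -239.7  118. ]
handle tr [ 449.6 -247.7  118. ]
tri screw [ 594.4 -289.6   71.7]
```

The caliper comes out at centre (606.3, -241.6) with yaw -14.25°. That puts the nut at (594, -290), which matches the triangulated screw, and the mouth at about (613.7, -212.5). The wing lies at -36.6°, so the joint reads about 0.26. The gauge is at (432.5, -240) with yaw about -13°. I'll add a planning helper that gives shifts in tool axes.

```bash
cat >> h.py <<'E'
def go(x,y,z,ya):
    "shift/turn in tool axes to bring TCP to x,y,z, pointing down, tool y at world angle ya (deg)"
    o=ctrl.get_obs();r=R.from_rotvec(o["orientation"])
    a=np.radians(ya);Y=np.array([np.cos(a),np.sin(a),0]);Z=np.array([0,0,-1.]);X=np.cross(Y,Z)
    g=R.from_matrix(np.c_[X,Y,Z]);y=r.as_matrix()[:,1]
    print("t %.2f"%o["t"],"at",o["ee_pos"].round(1),"yang %.1f"%np.degrees(np.arctan2(y[1],y[0])),"F",o["ft_force"].round(1),"w %.1f g %.1f"%(o["width"],o["grasp_force"]))
    print("  xyz",r.inv().apply(np.array([x,y_,z])-o["ee_pos"] if False else np.array([x,0,z])+[0,1,0]*np.array(0)-o["ee_pos"]).round(1)) if False else None
    print("  xyz",r.inv().apply(np.array([x,0,z],float)*[1,0,1]+np.array([0,1,0])*GY(y if False else 0,0)-o["ee_pos"])) if False else None
    return r,g,o
E
python3 - <<'E'
s=open('h.py').read();i=s.index("def go")
s=s[:i]+'''def go(x,y,z,ya):
    "shift/turn in tool axes to bring TCP to x,y,z, pointing down, tool y at world angle ya (deg)"
    o=ctrl.get_obs();r=R.from_rotvec(o["orientation"]);q=r.as_matrix()[:,1]
    a=np.radians(ya);Y=np.array([np.cos(a),np.sin(a),0]);Z=np.array([0,0,-1.])
    g=R.from_matrix(np.c_[np.cross(Y,Z),Y,Z])
    print("t %.2f"%o["t"],"at",o["ee_pos"].round(1),"yang %.1f"%np.degrees(np.arctan2(q[1],q[0])),"F",o["ft_force"].round(1),"w %.1f g %.1f"%(o["width"],o["grasp_force"]))
    print("  xyz",r.inv().apply(np.array([x,y,z])-o["ee_pos"]).round(1),"rot",(r.inv()*g).as_rotvec().round(3))
'''
open('h.py','w').write(s)
E
python3 -c "
from h import *
go(594,-290,120,-126.6)"
```

```text
t 0.10 at [ 194.6 -593.4  222. ] yang -71.8 F [ 0.3  0.3 -0.4] w 87.8 g 0.0
  xyz [ 474.  -163.7  102.2] rot [-0.001  0.001  0.956]
```

```bash
python3 -m inch '[{"xyz":[20,-7,4],"rot":[0,0,0.05]},{"xyz":[55,-19,10],"rot":[0,0,0.12]},{"xyz":[93,-32,16],"rot":[0,0,0.2]},{"xyz":[130,-45,22],"rot":[0,0,0.28]},{"xyz":[168,-58,28],"rot":[0,0,0.36]},{"xyz":[206,-71,34],"rot":[0,0,0.44]},{"xyz":[244,-84,40],"rot":[0,0,0.52]},{"xyz":[282,-97,46],"rot":[0,0,0.6]},{"xyz":[320,-110,52],"rot":[0,0,0.68]},{"xyz":[358,-123,58],"rot":[0,0,0.76]},{"xyz":[396,-137,64],"rot":[0,0,0.84]},{"xyz":[425,-147,70],"rot":[0,0,0.9]}]' 139; python3 -c "
from h import *
go(594,-290,120,-126.6)"
```

```text
t: 1.1
ee_pos: [554.7, -319.4, 152.1]
orientation: [-3.007, 0.907, 0.0]
ft_force: [0.4, 0.1, 0.1]
width: 40.3
grasp_force: 0.0
t 1.10 at [ 554.7 -319.4  152.1] yang -123.6 F [0.4 0.1 0.1] w 40.3 g 0.0
  xyz [ 16.4 -46.2  32.1] rot [-0.     0.     0.053]
```

```bash
python3 -m inch '[{"xyz":[6,-18,10],"rot":[0,0,0.03]},{"xyz":[13,-36,18],"rot":[0,0,0.05]},{"xyz":[16.4,-46.2,22],"rot":[0,0,0.053]},{"xyz":[16.4,-46.2,22],"rot":[0,0,0.053]},{"xyz":[16.4,-46.2,22],"rot":[0,0,0.053]}]'; python3 - <<'E'
from h import *
go(594,-290,52,-126.6)
m=ctrl.camera_model("wrist");i=ctrl.get_image("wrist")
cv2.imwrite("pics/w1.png",i[:,:,::-1])
print(m["position"],[np.round(proj(m,p)) for p in((594,-290,69),(610.9,-300.6,69),(575.9,-274.6,69))])
E
```

```text
t: 1.52
ee_pos: [591.5, -292.1, 130.3]
orientation: [2.985, -0.98, -0.002]
ft_force: [0.9, -0.5, 0.8]
width: 39.9
grasp_force: 0.0
t 1.52 at [ 591.5 -292.1  130.3] yang -126.4 F [ 0.9 -0.5  0.8] w 39.9 g 0.0
  xyz [ 0.8 -3.2 78.3] rot [0.    0.001 0.004]
[ 657.21197779 -340.83073737  291.83897146] [array([317., 256.]), array([315., 226.]), array([315., 291.])]
```

View pics/w1.png

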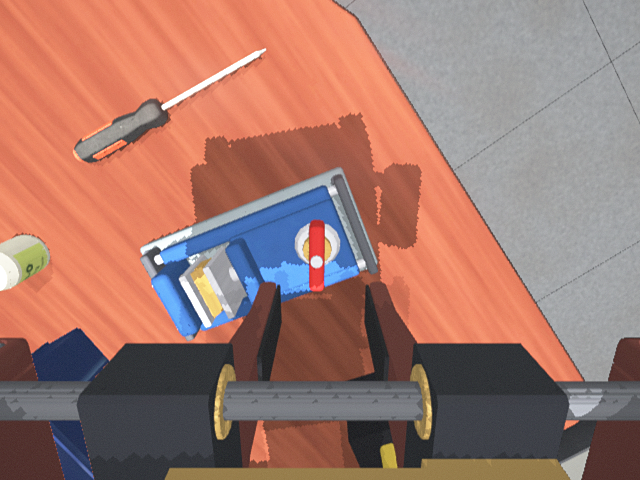

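The wrist view shows the wing centred at (317,256) and running vertically, along tool x. That is exactly where I projected it, so I'll descend and grip.

```bash
python3 -m inch '[{"xyz":[0.8,-2.5,15],"rot":[0,0,0]},{"xyz":[0.8,-2.5,35],"rot":[0,0,0]},{"xyz":[0.8,-2.5,55],"rot":[0,0,0]},{"xyz":[0.8,-2.5,70],"rot":[0,0,0]},{"xyz":[0.8,-2.5,78],"rot":[0,0,0]},{"xyz":[0.8,-2.5,78],"rot":[0,0,0]},{"xyz":[0.8,-2.5,78],"rot":[0,0,0]}]'; python3 -c "
from h import *
go(594,-290,52,-126.6)"
```

```text
t: 2.15
ee_pos: [593.8, -291.0, 52.4]
orientation: [-2.984, 0.983, 0.001]
ft_force: [-0.2, -1.6, 0.8]
width: 40.2
grasp_force: 0.0
t 2.15 at [ 593.8 -291.    52.4] yang -126.5 F [-0.2 -1.6  0.8] w 40.2 g 0.0
  xyz [-0.5 -0.9  0.4] rot [0.    0.    0.002]
```

```bash
python3 -m inch '[{"xyz":[-0.5,-0.9,0],"rot":[0,0,0]},{"xyz":[-0.5,-0.9,0],"rot":[0,0,0]},{"xyz":[-0.5,-0.9,0],"rot":[0,0,0]},{"xyz":[-0.5,-0.9,0],"rot":[0,0,0]},{"xyz":[-0.5,-0.9,0],"rot":[0,0,0]}]' 255; python3 -c "
from h import *
go(594,-290,52,-126.6);print(ctrl.get_obs()['moment'])"
```

```text
t: 2.57
ee_pos: [594.5, -289.8, 53.2]
orientation: [2.984, -0.983, 0.002]
ft_force: [3.3, 4.9, 1.2]
width: 9.9
grasp_force: 2.5
t 2.57 at [ 594.5 -289.8   53.2] yang -126.5 F [3.3 4.9 1.2] w 9.9 g 2.5
  xyz [-0.3  0.5  1.2] rot [-0.    -0.001  0.003]
[ 0.7113058  -0.72723915 -0.06282467]
```

```bash
python3 -m inch '[{"xyz":[0,0,0],"rot":[0,0,0]},{"xyz":[0,0,0],"rot":[0,0,0]},{"xyz":[0,0,0],"rot":[0,0,-0.08]},{"xyz":[0,0,0],"rot":[0,0,-0.18]},{"xyz":[0,0,0],"rot":[0,0,-0.28]},{"xyz":[0,0,0],"rot":[0,0,-0.38]},{"xyz":[0,0,0],"rot":[0,0,-0.48]},{"xyz":[0,0,0],"rot":[0,0,-0.58]},{"xyz":[0,0,0],"rot":[0,0,-0.68]},{"xyz":[0,0,0],"rot":[0,0,-0.78]},{"xyz":[0,0,0],"rot":[0,0,-0.88]},{"xyz":[0,0,0],"rot":[0,0,-0.95]}]'; python3 -c "
from h import *
go(594,-290,52,-68);print(ctrl.get_obs()['moment'])"
```

```text
t: 3.57
ee_pos: [594.5, -289.8, 53.2]
orientation: [3.102, 0.499, 0.001]
ft_force: [-1.7, 1.4, 4.3]
width: 9.4
grasp_force: 30.0
t 3.57 at [ 594.5 -289.8   53.2] yang -71.7 F [-1.7  1.4  4.3] w 9.4 g 30.0
  xyz [-0.5  0.1  1.2] rot [ 0.    -0.    -0.065]
[ 0.11837303  0.0985858  -0.09398141]
```

```bash
python3 -m inch '[{"xyz":[0,0,0],"rot":[0,0,-0.04]},{"xyz":[0,0,0],"rot":[0,0,-0.08]},{"xyz":[0,0,0],"rot":[0,0,-0.08]},{"xyz":[0,0,0],"rot":[0,0,-0.08]}]'; python3 -c "
from h import *
go(594,-290,52,-68);print(ctrl.get_obs()['moment'])"
```

```text
t: 3.9
ee_pos: [594.4, -289.8, 53.2]
orientation: [3.081, 0.613, 0.001]
ft_force: [-0.8, 0.5, 5.9]
width: 9.6
grasp_force: 30.0
t 3.90 at [ 594.4 -289.8   53.2] yang -67.5 F [-0.8  0.5  5.9] w 9.6 g 30.0
  xyz [-0.4  0.1  1.2] rot [ 0.    -0.     0.009]
[0.14074235 0.15007192 0.0518113 ]
```

```bash
python3 -m inch '[{"xyz":[0,0,0],"rot":[0,0,-0.03]},{"xyz":[0,0,0],"rot":[0,0,-0.06]},{"xyz":[0,0,0],"rot":[0,0,-0.06]},{"xyz":[0,0,0],"rot":[0,0,-0.06]}]'; python3 -c "
from h import *
go(594,-290,52,-68);print(ctrl.get_obs()['moment'])"
```

```text
t: 4.23
ee_pos: [594.4, -289.8, 53.2]
orientation: [-3.062, -0.703, -0.001]
ft_force: [-0.8, 0.5, 5.1]
width: 10.2
grasp_force: 30.6
t 4.23 at [ 594.4 -289.8   53.2] yang -64.2 F [-0.8  0.5  5.1] w 10.2 g 30.6
  xyz [-0.4  0.1  1.2] rot [ 0.    -0.001  0.067]
[ 0.11784137  0.26985426 -0.61734035]
```

The moment about z jumped to -0.62 N m, so the nut is at its stop. I'll relax slightly, release and rise.

```bash
python3 -m inch '[{"xyz":[0,0,0],"rot":[0,0,0.04]},{"xyz":[0,0,0],"rot":[0,0,0.04]}]'; python3 -m inch '[{"xyz":[0,0,0],"rot":[0,0,0]},{"xyz":[0,0,0],"rot":[0,0,0]},{"xyz":[0,0,0],"rot":[0,0,0]},{"xyz":[0,0,0],"rot":[0,0,0]},{"xyz":[0,0,-15],"rot":[0,0,0]},{"xyz":[0,0,-40],"rot":[0,0,0]},{"xyz":[0,0,-70],"rot":[0,0,0]},{"xyz":[0,0,-100],"rot":[0,0,0]},{"xyz":[0,0,-115],"rot":[0,0,0]},{"xyz":[0,0,-120],"rot":[0,0,0]}]' 139; python3 - <<'E'
from h import *
go(432.5,-240,150,-103)
m=ctrl.camera_model("wrist");i=ctrl.get_image("wrist")
t=ctrl.get_image("top")[195:335,360:460,::-1];t=cv2.resize(t,None,fx=3.4,fy=3.4,interpolation=cv2.INTER_CUBIC)
i=i[:476,100:420,::-1]
cv2.imwrite("pics/w2.png",np.hstack([i,t[:476]]))
print([np.round(proj(m,p)) for p in((594,-290,69),(613.7,-212.5,62))])
E
```

```text
t: 4.4
ee_pos: [594.3, -289.8, 53.2]
orientation: [3.076, 0.639, 0.001]
ft_force: [-1.3, 1.0, 5.0]
width: 10.1
grasp_force: 30.0
t: 5.23
ee_pos: [596.0, -290.6, 177.3]
orientation: [3.071, 0.644, 0.008]
ft_force: [0.6, -0.9, -0.4]
width: 39.9
grasp_force: 0.0
t 5.23 at [ 596.  -290.6  177.3] yang -66.3 F [ 0.6 -0.9 -0.4] w 39.9 g 0.0
  xyz [-129.5 -112.2   26.3] rot [ 0.003 -0.005  0.641]
[array([321., 239.]), array([235., 172.])]
```

View pics/w2.png

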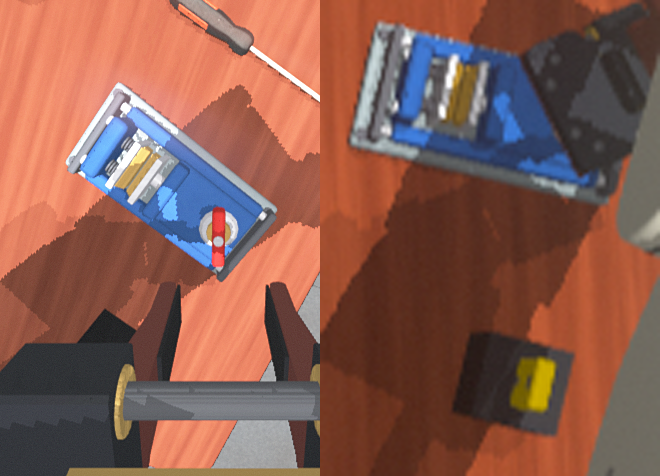

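The left half (wrist) shows the wing vertical under the fingers at (218,237), with the pad gap near (138,173), which matches the mouth projected at (135,172). The nut is open, so I'll go to the gauge.

```bash
python3 -m inch '[{"xyz":[-16,-14,3],"rot":[0,0,0.08]},{"xyz":[-39,-34,8],"rot":[0,0,0.19]},{"xyz":[-62,-54,13],"rot":[0,0,0.3]},{"xyz":[-85,-74,18],"rot":[0,0,0.41]},{"xyz":[-108,-94,23],"rot":[0,0,0.52]},{"xyz":[-124,-107,26],"rot":[0,0,0.62]},{"xyz":[-129.5,-112.2,26.3],"rot":[0,0,0.641]},{"xyz":[-129.5,-112.2,26.3],"rot":[0,0,0.641]},{"xyz":[-129.5,-112.2,26.3],"rot":[0,0,0.641]}]'; python3 - <<'E'
from h import *
go(432.5,-240,77,-103)
m=ctrl.camera_model("wrist");i=ctrl.get_image("wrist")
cv2.imwrite("pics/w3.png",i[:,:,::-1])
print([np.round(proj(m,p)) for p in((432.5,-240,118),(447.6,-243,118),(417,-238,118))])
E
```

```text
t: 6.08
ee_pos: [431.3, -239.4, 146.3]
orientation: [3.122, -0.352, 0.001]
ft_force: [0.4, 0.2, 0.6]
width: 39.8
grasp_force: 0.0
t 6.08 at [ 431.3 -239.4  146.3] yang -102.9 F [0.4 0.2 0.6] w 39.8 g 0.0
  xyz [ 1.3  0.3 69.3] rot [ 0.    -0.     0.002]
[array([324., 276.]), array([323., 250.]), array([326., 302.])]
```

View pics/w3.png

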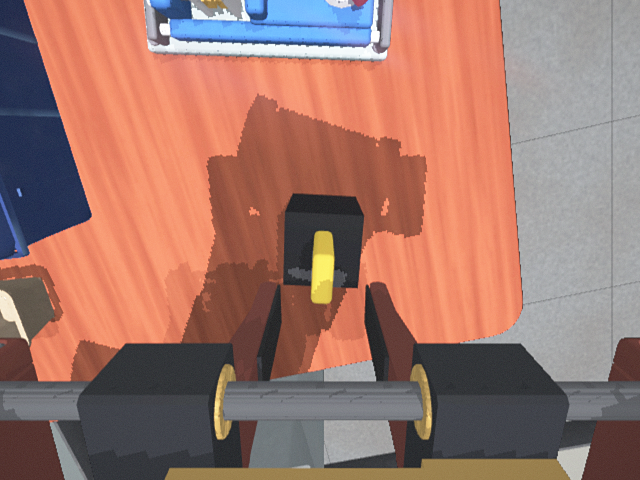

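The handle's top face is centred near (321,278), against a projected (324,276), and it lies along tool x. That is within 2 mm, so I'll descend and grip.

```bash
python3 -m inch '[{"xyz":[1.3,0,10],"rot":[0,0,0]},{"xyz":[1.3,0,30],"rot":[0,0,0]},{"xyz":[1.3,0,48],"rot":[0,0,0]},{"xyz":[1.3,0,62],"rot":[0,0,0]},{"xyz":[1.3,0,68],"rot":[0,0,0]},{"xyz":[1.3,0,68],"rot":[0,0,0]}]'; python3 -m inch '[{"xyz":[0,0,0],"rot":[0,0,0]},{"xyz":[0,0,0],"rot":[0,0,0]},{"xyz":[0,0,0],"rot":[0,0,0]},{"xyz":[0,0,0],"rot":[0,0,0]},{"xyz":[0,0,0],"rot":[0,0,0]},{"xyz":[0,0,0],"rot":[0,0,0]},{"xyz":[0,0,0],"rot":[0,0,0]}]' 255; python3 -c "
from h import *
go(432.5,-240,77,-103)"
```

```text
t: 6.63
ee_pos: [431.6, -239.0, 76.6]
orientation: [-3.12, 0.354, 0.004]
ft_force: [0.0, 0.0, -0.6]
width: 39.8
grasp_force: 0.0
t: 7.22
ee_pos: [432.2, -239.6, 79.0]
orientation: [3.121, -0.356, 0.002]
ft_force: [-0.2, 1.1, 5.8]
width: 11.9
grasp_force: 30.0
t 7.22 at [ 432.2 -239.6   79. ] yang -103.0 F [-0.2  1.1  5.8] w 11.9 g 30.0
  xyz [0.4 0.3 2. ] rot [ 0.    -0.001 -0.   ]
```

```bash
python3 -m inch '[{"xyz":[0,0,-6],"rot":[0,0,0]},{"xyz":[0,0,-18],"rot":[0,0,0]},{"xyz":[0,0,-34],"rot":[0,0,0]},{"xyz":[0,0,-50],"rot":[0,0,0]},{"xyz":[0,0,-66],"rot":[0,0,0]},{"xyz":[0,0,-80],"rot":[0,0,0]},{"xyz":[0,0,-88],"rot":[0,0,0]},{"xyz":[0,0,-90],"rot":[0,0,0]},{"xyz":[0,0,-90],"rot":[0,0,0]},{"xyz":[0,0,-90],"rot":[0,0,0]}]'; python3 -c "
from h import *
go(613.7,-212.5,168,-104.25)"
```

```text
t: 8.05
ee_pos: [431.3, -239.1, 167.8]
orientation: [-3.121, 0.356, 0.001]
ft_force: [-0.2, 0.7, -1.0]
width: 11.9
grasp_force: 30.0
t 8.05 at [ 431.3 -239.1  167.8] yang -103.0 F [-0.2  0.7 -1. ] w 11.9 g 30.0
  xyz [171.7 -67.   -0.3] rot [-0.     0.001  0.021]
```

```bash
python3 -m inch '[{"xyz":[8,-3,0],"rot":[0,0,0]},{"xyz":[25,-10,0],"rot":[0,0,0.005]},{"xyz":[50,-20,0],"rot":[0,0,0.01]},{"xyz":[75,-30,0],"rot":[0,0,0.01]},{"xyz":[100,-40,0],"rot":[0,0,0.015]},{"xyz":[125,-49,0],"rot":[0,0,0.02]},{"xyz":[150,-59,0],"rot":[0,0,0.02]},{"xyz":[165,-65,0],"rot":[0,0,0.02]},{"xyz":[171,-67,0],"rot":[0,0,0.02]},{"xyz":[171,-67,0],"rot":[0,0,0.02]},{"xyz":[171,-67,0],"rot":[0,0,0.02]}]'; python3 - <<'E'
from h import *
go(613.7,-212.5,118,-104.25)
w=ctrl.get_image("wrist");m=ctrl.camera_model("wrist")
cv2.imwrite("pics/w4r.png",w[:,:,::-1])
s=ctrl.get_image("side")
S=ctrl.camera_model("side");print(proj(S,(613.7,-212.5,62)),proj(m,(613.7,-212.5,62)))
c=cv2.resize(s[230:380,270:410,::-1],None,fx=3,fy=3,interpolation=cv2.INTER_CUBIC)
c2=cv2.resize(w[110:335,240:400,::-1],None,fx=2,fy=2,interpolation=cv2.INTER_CUBIC)
cv2.imwrite("pics/w4.png",np.hstack([c,c2]))
E
```

```text
t: 8.97
ee_pos: [612.6, -212.3, 167.3]
orientation: [-3.117, 0.387, 0.003]
ft_force: [-0.5, -0.0, -0.5]
width: 12.0
grasp_force: 30.0
t 8.97 at [ 612.6 -212.3  167.3] yang -104.1 F [-0.5 -0.  -0.5] w 12.0 g 30.0
  xyz [ 1.2 -0.1 49.3] rot [-0.     0.002  0.002]
(np.float64(341.30188847121946), np.float64(298.89151324765396)) (np.float64(322.75582166946145), np.float64(235.0947196267234))
```

View pics/w4.png

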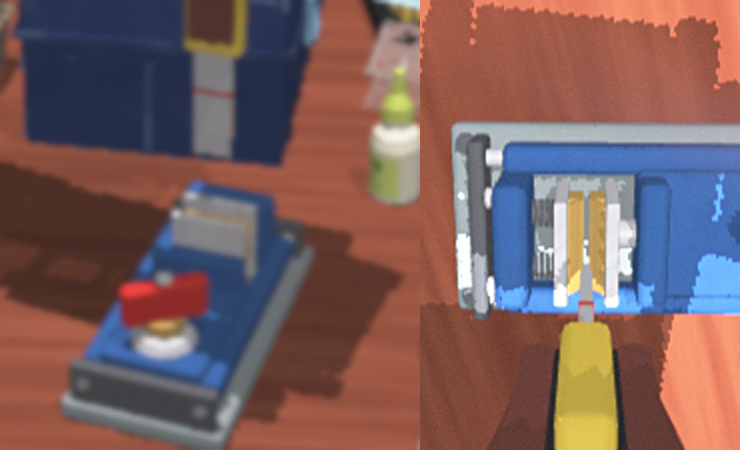

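The wrist view (right half) shows the pad gap centred at x=587 in the crop, which is 323.5 px against a projected 322.8, and the gauge is right in line with it. The side view puts the red line at about (341,260.7). I'll check the grip height and then descend.

```bash
python3 -c "
from h import *
S=ctrl.camera_model('side')
for z in (125,130,133,136,140): print(z,proj(S,(613,-214,z)))"
python3 -m inch '[{"xyz":[0.5,0,6],"rot":[0,0,0]},{"xyz":[1.0,0,16],"rot":[0,0,0]},{"xyz":[1.2,0,26],"rot":[0,0,0]},{"xyz":[1.2,0,34],"rot":[0,0,0]},{"xyz":[1.2,0,38],"rot":[0,0,0]},{"xyz":[1.2,0,40],"rot":[0,0,0]},{"xyz":[1.2,0,40],"rot":[0,0,0]}]'; python3 -c "
from h import *
go(613.7,-212.5,97,-104.25)"
```

```text
125 (np.float64(341.54608059935737), np.float64(264.9352742177613))
130 (np.float64(341.6072918722192), np.float64(262.0917841745592))
133 (np.float64(341.6441920710836), np.float64(260.37763344451713))
136 (np.float64(341.68122319241536), np.float64(258.6574008815847))
140 (np.float64(341.7308028851825), np.float64(256.35424075866763))
t: 9.65
ee_pos: [614.2, -212.8, 127.5]
orientation: [-3.117, 0.387, 0.002]
ft_force: [1.1, -0.0, -0.5]
width: 11.8
grasp_force: 30.0
t 9.65 at [ 614.2 -212.8  127.5] yang -104.2 F [ 1.1 -0.  -0.5] w 11.8 g 30.0
  xyz [-0.5 -0.1 30.5] rot [-0.     0.001  0.001]
```

Row 260.7 corresponds to a line height of about 132.5 mm, which agrees with the expected 133. The tip is now about 56 mm up with no contact. I'll slide down slowly to TCP z ≈ 96.

```bash
python3 -m inch '[{"xyz":[0,0,2],"rot":[0,0,0]},{"xyz":[0,0,4],"rot":[0,0,0]},{"xyz":[0,0,6],"rot":[0,0,0]},{"xyz":[0,0,8],"rot":[0,0,0]},{"xyz":[0,0,10],"rot":[0,0,0]},{"xyz":[0,0,12],"rot":[0,0,0]},{"xyz":[0,0,12],"rot":[0,0,0]}]'; python3 -c "
from h import *
go(613.7,-212.5,96,-104.25)"
```

```text
t: 10.23
ee_pos: [614.4, -212.8, 115.9]
orientation: [-3.118, 0.387, 0.001]
ft_force: [-0.2, -0.1, -0.5]
width: 12.2
grasp_force: 30.0
t 10.23 at [ 614.4 -212.8  115.9] yang -104.2 F [-0.2 -0.1 -0.5] w 12.2 g 30.0
  xyz [-0.7 -0.1 19.9] rot [-0.     0.001  0.002]
```

```bash
python3 -m inch '[{"xyz":[0,0,1.5],"rot":[0,0,0]},{"xyz":[0,0,3],"rot":[0,0,0]},{"xyz":[0,0,4.5],"rot":[0,0,0]},{"xyz":[0,0,6],"rot":[0,0,0]},{"xyz":[0,0,7.5],"rot":[0,0,0]},{"xyz":[0,0,9],"rot":[0,0,0]},{"xyz":[0,0,10],"rot":[0,0,0]},{"xyz":[0,0,10],"rot":[0,0,0]}]'; python3 -c "
from h import *
go(613.7,-212.5,96,-104.25)"
```

```text
t: 10.9
ee_pos: [615.0, -213.0, 106.5]
orientation: [3.117, -0.387, 0.001]
ft_force: [1.8, 1.0, 4.0]
width: 12.2
grasp_force: 30.0
t 10.90 at [ 615.  -213.   106.5] yang -104.2 F [1.8 1.  4. ] w 12.2 g 30.0
  xyz [-1.4 -0.2 10.5] rot [ 0.    -0.001  0.001]
```

Contact has begun at about 4 N, as expected. I'll continue to depth.

```bash
python3 -m inch '[{"xyz":[0,0,1.5],"rot":[0,0,0]},{"xyz":[0,0,3],"rot":[0,0,0]},{"xyz":[0,0,4.5],"rot":[0,0,0]},{"xyz":[0,0,6],"rot":[0,0,0]},{"xyz":[0,0,7.5],"rot":[0,0,0]},{"xyz":[0,0,9],"rot":[0,0,0]},{"xyz":[0,0,10.5],"rot":[0,0,0]},{"xyz":[0,0,10.5],"rot":[0,0,0]},{"xyz":[0,0,10.5],"rot":[0,0,0]}]'; python3 - <<'E'
from h import *
go(613.7,-212.5,96,-104.25)
s=ctrl.get_image("side");S=ctrl.camera_model("side");w=ctrl.get_image("wrist")
print(proj(S,(613.7,-212.5,62)))
c=cv2.resize(s[250:350,290:400,::-1],None,fx=4,fy=4,interpolation=cv2.INTER_CUBIC)
c2=cv2.resize(w[130:330,240:400,::-1],None,fx=2,fy=2,interpolation=cv2.INTER_CUBIC)
cv2.imwrite("pics/w5.png",np.hstack([c,c2]))
E
```

```text
t: 11.65
ee_pos: [614.5, -212.8, 95.4]
orientation: [-3.118, 0.387, 0.001]
ft_force: [1.0, -0.4, 1.4]
width: 12.0
grasp_force: 30.0
t 11.65 at [ 614.5 -212.8   95.4] yang -104.2 F [ 1.  -0.4  1.4] w 12.0 g 30.0
  xyz [-0.8 -0.1 -0.6] rot [-0.     0.     0.001]
(np.float64(341.30188847121946), np.float64(298.89151324765396))
```

View pics/w5.png

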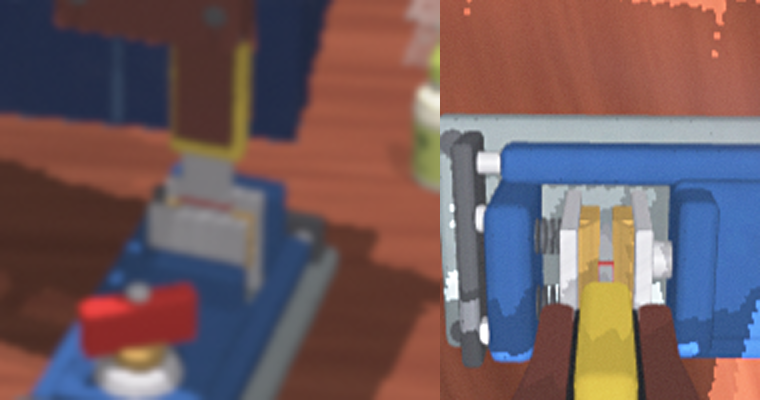

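The side view shows the blade between the pads, with the red line at crop (207,200), or image row 300. The row expected for 62 mm is 298.9, so it is level. A 1 mm nudge will confirm the drag.

```bash
python3 -m inch '[{"xyz":[-0.5,0,0.5],"rot":[0,0,0]},{"xyz":[-0.8,0,1]}]' 2>&1 | tail -8; python3 -m inch '[{"xyz":[-0.8,0,1],"rot":[0,0,0]}]'; python3 -m inch '[{"xyz":[0,0,0],"rot":[0,0,0]},{"xyz":[0,0,0],"rot":[0,0,0]},{"xyz":[0,0,0],"rot":[0,0,0]},{"xyz":[0,0,0],"rot":[0,0,0]},{"xyz":[0,0,0],"rot":[0,0,0]},{"xyz":[0,0,0],"rot":[0,0,0]}]'
```

```text
$[1]: bad value
t: 11.83
ee_pos: [614.2, -212.8, 95.0]
orientation: [3.117, -0.387, 0.001]
ft_force: [0.8, -0.3, 4.2]
width: 12.0
grasp_force: 30.0
t: 12.33
ee_pos: [614.1, -212.8, 95.0]
orientation: [3.117, -0.387, 0.001]
ft_force: [2.7, 0.6, 1.4]
width: 11.8
grasp_force: 30.0
```

The drag of about 4–5 N is confirmed, and the gauge is upright, still and gripped with 30 N. The line is at about z = 61 mm. I'll hand in.

```bash
python3 -c "
from workcell import ctrl
print(ctrl.close_job())"
```

```text
the job is handed in; nothing more can be done
None
```

I opened the nut to its stop and handed the job in at about 12 s, with the gauge held upright between the pads at 30 N and its red line about 1 mm below the pads' top edges. The blade dragged at about 4–5 N, just under the expected 5–10 N; the judge's result was not shown.

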